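Pack the umbrella-repair kit caddy

TASK

Pack the wooden kit caddy for an umbrella repair: lay the shorter screwdriver flat in the long trough, and stand the squat spool upright in the largest round well, the drip-oil bottle in the middle-sized well and the little umbrella runner in the smallest, each right down on the well's floor. The taller spool and the longer screwdriver are not part of the kit: leave them where they are, undisturbed.

Things in the scene. Friction and masses are not known exactly. Their poses are not given: they have to be found in the camera images.
- squat_spool: the squat spool of cord: wide and low, 47 mm across, 32 mm tall, 0.03 kg, standing upright; it fits only the largest well. Origin: centre of its underside, z up its axis
- oil_bottle: small drip-oil bottle, standing: round body 32 mm across up to 56 mm high, then a narrow nozzle to 90 mm in all, 0.06 kg. Origin: centre of its underside, z up
- runner: umbrella runner (small flanged sliding hub), standing: 22 mm across (24 mm over its teeth), 36 mm tall, 0.02 kg. Origin: centre of its underside, z up its axis
- short_screwdriver: the shorter screwdriver, 148 mm long, lying. Handle 24 mm wide, 23 mm high, from y = -7 to +74 mm (middle at y = +34 mm); thin shank (5 mm) on to y = -74 mm; 0.07 kg, balanced in the handle. Origin: middle of its length, at its underside; y points to the handle's end, z up
- tall_spool: look-alike to leave where it stands: a taller, narrower spool, 41 mm across, 50 mm tall, upright. Origin: centre of its underside
- long_screwdriver: look-alike to leave where it lies: the longer screwdriver, 198 mm long, handle 24 mm wide from y = +18 to +99 mm, shank to y = -99 mm. Origin: middle of its length, at its underside; y points to the handle's end
- trough (a point): middle of the floor of the screwdriver trough, the front bay of the kit caddy (fixed plywood tray, 190 x 256 mm, rim 24 mm above the table). Trough: 92 mm wide (point x), 174 mm long (point y), floor 6 mm above the table, side walls 12 to 18 mm high. z up. The row of wells lies on the +x side: centres at x = +90 mm, y = -80, 0, +80 mm
- well_small: fixed plain grey plastic block, 76 x 76 x 18 mm, one of three that sit side by side in the caddy's back row in changing order, with one round well 40 mm across and 14 mm deep in its middle (floor 4 mm above the underside); for the runner. Origin: centre of its underside, 6 mm above the table; axes parallel to the caddy's, z up
- well_medium: fixed plain grey plastic block, 76 x 76 x 18 mm, one of three that sit side by side in the caddy's back row in changing order, with one round well 50 mm across and 14 mm deep in its middle (floor 4 mm above the underside); for the oil bottle. Origin: centre of its underside, 6 mm above the table; axes parallel to the caddy's, z up
- well_large: fixed plain grey plastic block, 76 x 76 x 18 mm, one of three that sit side by side in the caddy's back row in changing order, with one round well 64 mm across and 14 mm deep in its middle (floor 4 mm above the underside); for the squat spool. Origin: centre of its underside, 6 mm above the table; axes parallel to the caddy's, z up
Things that resemble listed ones, but are neither listed nor needed, are in the scene too. What is shaped like the oil_bottle but pink is not meant.

How it is judged:
By the outcome, as a careful person would: the job done as asked, in the order asked, and still so for the second after the job is handed in, with the robot touching nothing.
It also fails if it takes over 106 s, if anything falls off the work surface, if the arm or the gripper's body presses on something with over 40 N, if the wrist force passes 120 N, or if a joint passes its speed limit or range.

ROBOT

A 7-joint arm with a two-finger parallel gripper is mounted at the origin on the work surface; the furniture and walls round the work are solid. World frame = base frame: x ahead of the robot, y to its left, z up, the work surface at z = 0. Lengths are in mm, angles in rad, forces in N, time in s.
With the tool pointing down it reaches from about 400 to 875 mm from the base axis. Payload 4.4 kg.
Tool frame: the origin (TCP) lies midway between the tips of the shut fingers; the grasp point (between the pads) lies ctrl.grip_depth behind it (ctrl.grip_depth is the distance from the TCP to the grasp point, in mm); z points along the fingers, y is the line along which they close (so a half turn about z gives the same grasp; the last joint's range is limited). The gripper opens to 85 mm and grips with 20 to 120 N. Pads are 22 mm wide; open, the fingers measure 114 mm over their backs; the gripper's body (76 mm by 85 mm) begins 54 mm behind the grasp point. The pads swing forward as they close: fully open they stand 13 mm farther back than shut.
Start: joints at [-1.379, 0.628, 0.038, 1.517, -0.027, 0.996, -0.02], TCP at [165.694, 628.541, 196.913] pointing down, gripper open.
Joint ranges: [-3.06, 3.06], [-0.37, 2.12], [-1.25, 1.32], [0.18, 2.47], [-1.1, 4.24], [0.23, 1.98], [-2.94, 2.94]. Speed limits (rad/s): [2.57, 2.57, 3.14, 3.14, 3.14, 3.14, 3.14].

INTERFACE

Orientations are given as [roll, pitch, yaw] about the fixed x, y, z axes, in that order (R = Rz(yaw) Ry(pitch) Rx(roll)).
In Python, from cell import ctrl gives the robot as it stands.
- The arm moves only by the tool carry_out, never from a script. Its argument "deltas" is one flat list of numbers, 7 for each row, row after row: the turn, a rotation vector about the tool's x, y, z in degrees, then the shift along the tool's x, y, z in m, then the closure, from -1 (fully open) to 1 (shut). In form: [wx, wy, wz, dx, dy, dz, claw, wx, wy, wz, dx, dy, dz, claw, ...]. A call has 1 to 12 rows; each row shifts and turns the commanded pose from where the row before left it, along the tool's axes as they then stand; what a row does not reach is not made up. A row lasts 1/8 s, in which the tool goes at most 62.5 mm and 10.7 degrees, less where a joint would pass 70% of its speed; a pose out of reach is approached as far as the arm can. A call with a gripper value outside its range is refused whole. The fingers move at their own pace and stop on an object; the grip force is fixed at half the most. Time passes only in rows, so rows that do not move let the fingers close. It gives the time, the measured TCP pose, the force, the opening and the grip force at its end, in the units of the state.
- ctrl.read_state(): the state, without advancing time (a new reading comes with each control period).
- ctrl.get_image(name): name is "scene" or "side" or "wrist"; returns the picture (420x560x3 uint8, red, green, blue); there is no depth.
- ctrl.calibration(name): a dict with "mtx" (3x3 intrinsics, pixels), "R" (3x3) and "t" (3): a world point X has camera coordinates R X + t. Camera axes: x right, y down, z forward; pixel columns grow to the right and rows downward; lengths in mm; the calibration is good to about 2 mm. A picture is of the moment at which its call begins: read the wrist's pose just before it. calibration takes no time and is no camera call; for the wrist camera it gives the pose at the moment of the call.
- ctrl.finish_job(): hands the job in; it is judged then, once.
The state is a dict: "clock": time; "qpos": joint angles; "qd": joint speeds; "tau": joint torques, N m; "eef_pos": TCP position; "tool_rot": TCP orientation; "force": force on the tool from outside, world axes, zero at the start; "torque": the same for the moment, N m; "width": finger opening in mm; "gripper_force": force on a finger pad.
Only numpy, scipy, OpenCV 4.12 (cv2) and the standard library are available. Lean on these libraries where they do the work, as an engineer would, in place of code of your own. Each camera call takes 0.05 s, during which the arm holds its last target. There are 200 camera calls.

## Working session

There is one attempt and no reset: what is moved stays moved. The work goes in short steps, Python scripts to look and compute and a tool call to move; the robot and the scene stay as the last step left them, time stands still between calls to the robot, and variables do not carry over. Pictures are saved under pics/ and viewed, at most 14 in all, crops included, and the job is handed in when it is done.

Besides the shell and the picture viewer there is one more tool, called as name(argument=value, ...) on one line, values as JSON. carry_out: Moves the arm, as the interface text tells. Its arguments: {"type":"object","properties":{"deltas":{"type":"array"}},"required":["deltas"]}

```bash
mkdir -p pics; ls; python3 - <<'E'
from cell import ctrl
import cv2,numpy as np
for n in ("scene","side"):
    im=ctrl.get_image(n); cv2.imwrite(f"pics/{n}0.png",im[:,:,::-1]); c=ctrl.calibration(n)
    print(n,np.round(c["mtx"],1).tolist(),(-c["R"].T@c["t"]).round(), c["R"][2].round(2))
im=ctrl.get_image("wrist");cv2.imwrite("pics/wrist0.png",im[:,:,::-1]);c=ctrl.calibration("wrist");print(c["mtx"].round(1).tolist(),(-c["R"].T@c["t"]).round(),c["R"].round(2))
s=ctrl.read_state();print(s,ctrl.grip_depth)
E
```

```text
pics
scene [[404.0, 0.0, 281.1], [0.0, 404.0, 209.5], [0.0, 0.0, 1.0]] [219. 669. 843.] [ 0.29 -0.62 -0.73]
side [[387.0, 0.0, 277.8], [0.0, 387.0, 206.8], [0.0, 0.0, 1.0]] [ 549. -804.  659.] [-0.02  0.8  -0.61]
[[295.8, 0.0, 284.0], [0.0, 295.8, 212.0], [0.0, 0.0, 1.0]] [ 93. 648. 373.] [[ 0.26  0.97 -0.  ]
 [ 0.92 -0.24  0.29]
 [ 0.28 -0.08 -0.96]]
{'clock': 0.15, 'qpos': array([-1.37878416,  0.62914295,  0.03845632,  1.51814794, -0.02701929,
        0.99631786, -0.02003236]), 'qd': array([ 0.00143465, -0.0024572 , -0.00110343, -0.00350277, -0.00063621,
       -0.00109673, -0.00010527]), 'tau': array([ 1.91869403e-03, -5.63803303e+01,  1.22801576e+00, -1.93652719e+01,
        1.11784291e-02,  7.34878471e-03, -5.29057246e-06]), 'eef_pos': array([165.55780579, 628.00435482, 196.19142893]), 'tool_rot': array([-3.14009434e+00, -3.13732047e-06,  2.88373101e+00]), 'force': array([ 0.05760472, -0.43941902, -0.62951887]), 'torque': array([-0.00268945, -0.0229181 , -0.07452266]), 'gripper_force': 0.0, 'width': 85.5500833451377} 18.700000000000003
```

View pics/scene0.png

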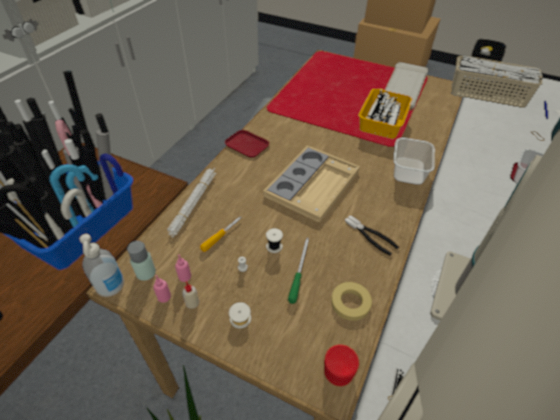

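View pics/side0.png

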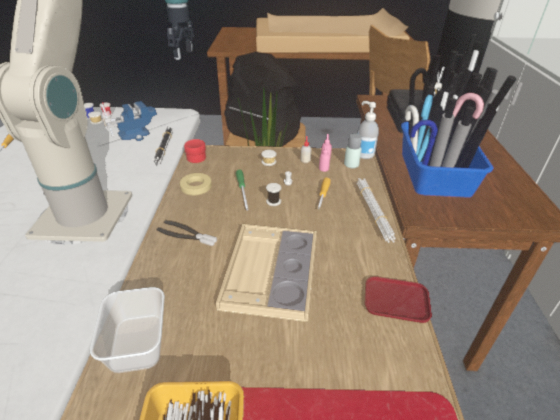

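```bash
cat > h.py <<'E'
import numpy as np,cv2
from cell import ctrl
def ray(n,u,v,z,c=None):
    c=c or ctrl.calibration(n); o=-c["R"].T@c["t"]; d=c["R"].T@np.linalg.inv(c["mtx"])@[u,v,1]
    return (o+d*(z-o[2])/d[2])[:2].round(1)
def proj(n,X,c=None):
    c=c or ctrl.calibration(n); p=c["mtx"]@(c["R"]@np.array(X,float)+c["t"]); return (p[:2]/p[2]).round(1)
E
python3 - <<'E'
from h import *
P={"yel_tip":(240,220,8),"yel_end":(202,248,8),"grn_tip":(306,241,8),"grn_end":(293,300,8),"blackspool":(275,234,40),"creamspool":(240,311,32),"runner":(242,259,36),"oil":(190,302,0)}
for k,(u,v,z) in P.items(): print(k,ray("scene",u,v,z))
Q={"yel_tip":(319,208,8),"yel_end":(327,179,8),"grn_tip":(246,208,8),"grn_end":(238,171,8),"blackspool":(273,188,40),"creamspool":(269,155,32),"runner":(288,175,36),"oil":(306,160,0),
"well1":(297,241,24),"well2":(293,266,24),"well3":(288,292,24),"cA":(246,227,24),"cB":(317,230,24),"cC":(304,320,24),"cD":(221,310,24)}
for k,(u,v,z) in Q.items(): print("side",k,ray("side",u,v,z))
a=cv2.imread("pics/scene0.png")[200:340,140:340];b=cv2.imread("pics/side0.png")[130:330,200:400]
cv2.imwrite("pics/c1.png",cv2.resize(a,(800,560),interpolation=cv2.INTER_CUBIC));cv2.imwrite("pics/c2.png",cv2.resize(b,(600,600),interpolation=cv2.INTER_CUBIC))
E
```

```text
yel_tip [633.3  50.9]
yel_end [672.  179.2]
grn_tip [441.3  35.8]
grn_end [397.4 210.9]
blackspool [513.3  75.3]
creamspool [485.7 302.1]
runner [551.  179.7]
oil [612.4 320. ]
side yel_tip [642.2  48.3]
side yel_end [674.7 195.9]
side grn_tip [440.6  40.3]
side grn_end [397.2 230.4]
side blackspool [513.  94.]
side creamspool [492.1 293.4]
side runner [554.7 169.8]
side oil [614.3 321.4]
side well1 [ 579.3 -106.8]
side well2 [ 569.5 -190.5]
side well3 [ 558.9 -266. ]
side cA [450.8 -59.3]
side cB [629.9 -64. ]
side cC [ 590.8 -335. ]
side cD [ 425.3 -317. ]
```

View pics/c1.png

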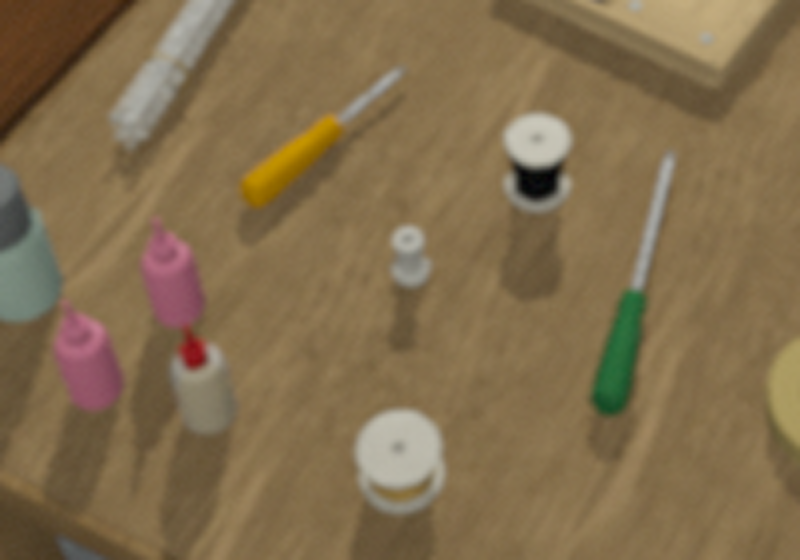

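View pics/c2.png

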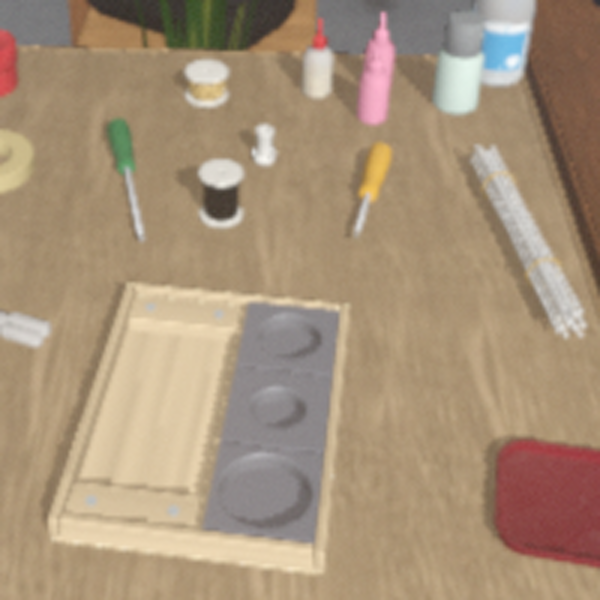

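Candidates (scene px):
- **Screwdrivers:** yellow (221,234) measures about 140 mm and green (300,270) about 190 mm, so I take the yellow one.
- **Spools:** cream (240,315) is wide and low, black (275,240) is taller, so I take the cream one.
- **Bottles:** white with red nozzle (190,297), pink (161,290) and pink (183,270), so I take the white one.
- **Runner:** the white hub at (242,264).

The close crops confirm these choices. In the side view the wells are medium (297,241), small (293,266) and large (288,292). Next I move over the objects to look with the wrist camera.

carry_out(deltas=[0, 0, 10, 0, 0, -0.005, -1, 0, 0, 10, 0, 0, -0.005, -1, 0, 0, 10, 0, 0, -0.005, -1, 0, 0, 10, 0, 0, -0.005, -1, 0, 0, 10, 0, 0, -0.005, -1, 0, 0, 10, 0, 0, -0.005, -1, 0, 0, 10, 0, 0, -0.005, -1, 0, 0, 10, 0, 0, -0.005, -1, 0, 0, 10, 0, 0, -0.005, -1, 0, 0, 1, 0, 0, -0.005, -1])

```text
clock: 1.4
eef_pos: [165.4, 628.3, 246.6]
tool_rot: [3.141, 0.001, 1.297]
force: [0.1, -0.1, 0.0]
width: 85.4
gripper_force: 0.0
```

carry_out(deltas=[0, 0, 0, -0.028, 0.053, 0, -1, 0, 0, 0, -0.028, 0.053, 0, -1, 0, 0, 0, -0.028, 0.053, 0, -1, 0, 0, 0, -0.028, 0.053, 0, -1, 0, 0, 0, -0.028, 0.053, 0, -1, 0, 0, 0, -0.028, 0.053, 0, -1, 0, 0, 0, -0.028, 0.053, 0, -1, 0, 0, 0, -0.028, 0.053, 0, -1, 0, 0, 0, -0.028, 0.053, 0, -1, 0, 0, 0, -0.028, 0.053, 0, -1, 0, 0, 0, -0.028, 0.053, 0, -1, 0, 0, 0, 0, 0, 0, -1])

```text
clock: 2.9
eef_pos: [646.1, 166.3, 246.7]
tool_rot: [3.138, 0.004, 1.289]
force: [-0.3, 0.7, 0.4]
width: 85.2
gripper_force: 0.0
```

```bash
python3 - <<'E'
from h import *
import pickle
s=ctrl.read_state();c=ctrl.calibration("wrist");im=ctrl.get_image("wrist")
cv2.imwrite("pics/w1.png",im[:,:,::-1]);pickle.dump(c,open("w1.pkl","wb"))
print(s["clock"],s["eef_pos"],s["tool_rot"],s["qpos"].round(2))
for k,X in dict(spool=(488,300,32),oil=(613,321,56),runner=(552,177,36),yel=(664,151,12)).items(): print(k,proj("wrist",X,c))
E
```

```text
2.9 [646.12619971 166.31467752 246.72388919] [3.13846701 0.00370479 1.28915501] [-0.57  0.65  0.49  1.41 -0.31  1.16 -0.32]
spool [133. 113.]
oil [217.2  60.8]
runner [214.3 191.8]
yel [299.  183.5]
```

View pics/w1.png

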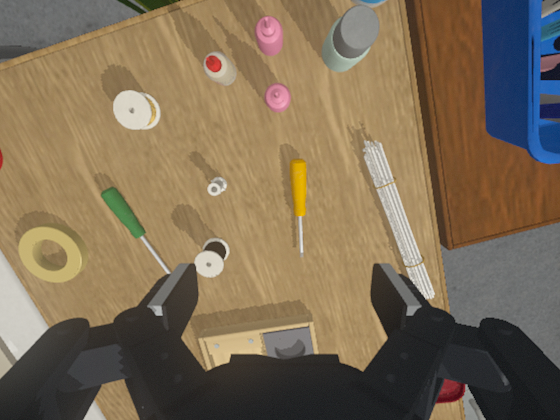

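The wrist view shows the cream spool's top flange at (131,110), the runner's top at (214,188), the white bottle at (218,68) with its red nozzle at (213,62), and the yellow driver from (299,160) to (301,252). Pink bottles are at (278,97) and (268,35).

```bash
python3 - <<'E'
from h import *
import pickle
c=pickle.load(open("w1.pkl","rb"));im=cv2.imread("pics/w1.png");hsv=cv2.cvtColor(im,cv2.COLOR_BGR2HSV)
def blob(m,near):
    n,l,st,ce=cv2.connectedComponentsWithStats(m.astype(np.uint8));i=min([i for i in range(1,n) if st[i,4]>15],key=lambda i:np.hypot(*(ce[i]-near)))
    return st[i],ce[i],l==i
m=(hsv[...,0]>14)&(hsv[...,0]<28)&(hsv[...,1]>200)&(hsv[...,2]>120)
st,ce,l=blob(m,(299,185));print("yel",st,ce,ray("w",*ce,11,c))
ys,xs=np.nonzero(l);r=np.array([ray("w",x,y,11,c) for x,y in zip(xs,ys)])
u=np.linalg.svd(r-r.mean(0))[2][0];u*=np.sign(u[1]);p=(r-r.mean(0))@u;print("dir",u,np.degrees(np.arctan2(u[1],u[0])),"len",np.ptp(p),"mid",r.mean(0)+u*(p.max()+p.min())/2)
print("tip",ray("w",301,252,5,c))
w=(hsv[...,1]<60)&(hsv[...,2]>140)
for k,q,z in (("spool",(131,110),32),("runner",(214,188),36)):
    st,ce,_=blob(w,q);print(k,st,ce,ray("w",*q,z,c),ray("w",*ce,z*.6,c))
red=((hsv[...,0]<8)|(hsv[...,0]>172))&(hsv[...,1]>170)&(hsv[...,2]>100)
st,ce,_=blob(red,(213,62));print("oil red",st,ce,ray("w",*ce,72,c))
for k,q,z in (("pinkA",(278,94),80),("pinkB",(267,24),80),("tall",(210,265),50)):print(k,ray("w",*q,z,c))
# scene cross-check of spool & bottle
s=cv2.imread("pics/scene0.png");hs=cv2.cvtColor(s,cv2.COLOR_BGR2HSV)
r2=((hs[...,0]<8)|(hs[...,0]>172))&(hs[...,1]>150);st,ce,_=blob(r2,(188,288));print("scene red",st,ce,ray("scene",*ce,72))
E
```

```text
yel [290 159  16  57 770] [298.27402597 185.38051948] [662.3 148.5]
dir [0.22454601 0.97446349] 77.02381635681967 len 81.60278155883478 mid [661.52171313 144.89780937]
tip [638.6  44.9]
spool [ 113   90   48   40 1417] [134.86450247 109.79110797] [487.2 304. ] [486.2 305. ]
runner [207 177  20  19 248] [216.76209677 186.12903226] [553.4 182. ] [553.9 181.3]
oil red [206  56  15  16 172] [213.26162791  63.62209302] [610.3 316.1]
pinkA [668.5 266.8]
pinkB [676.6 333.5]
tall [514.2  82.3]
scene red [185 282   6  10  40] [187.7   287.025] [604.8 321.3]
```

carry_out(deltas=[0, 0, -3, 0, 0, 0, -1, 0, 0, 0, -0.017, 0.02, 0.03, -1, 0, 0, 0, 0, 0, 0.05, -1, 0, 0, 0, 0, 0, 0.05, -1, 0, 0, 0, 0, 0, 0.05, -1, 0, 0, 0, 0, 0, 0.02, -1, 0, 0, 0, 0, 0, 0, -1])

```text
clock: 3.82
eef_pos: [657.7, 153.8, 46.2]
tool_rot: [-3.139, 0.0, 1.35]
force: [0.3, -0.9, 0.3]
width: 85.7
gripper_force: 0.0
```

carry_out(deltas=[0, 0, 0, -0.008, 0.005, 0.022, -1, 0, 0, 0, 0, 0, 0.02, -1, 0, 0, 0, 0, 0, 0, -1])

```text
clock: 4.2
eef_pos: [660.3, 143.4, 3.1]
tool_rot: [-3.138, 0.001, 1.347]
force: [-0.3, 0.5, -0.6]
width: 85.6
gripper_force: 0.0
```

carry_out(deltas=[0, 0, 0, 0, 0, 0.002, 0.3, 0, 0, 0, 0, 0, 0, 1, 0, 0, 0, 0, 0, 0, 1, 0, 0, 0, 0, 0, 0, 1, 0, 0, 0, 0, 0, 0, 1, 0, 0, 0, 0, 0, 0, 1])

```text
clock: 4.95
eef_pos: [661.9, 143.7, 3.0]
tool_rot: [3.142, -0.0, 1.348]
force: [0.7, 0.6, 0.5]
width: 0.0
gripper_force: 0.0
```

```bash
python3 - <<'E'
from h import *
s=ctrl.read_state();print(s["eef_pos"],s["width"],s["gripper_force"])
a=ctrl.get_image("wrist")
b=ctrl.get_image("side")[130:250,220:380]
b=cv2.resize(b,(560,420),interpolation=cv2.INTER_CUBIC)
cv2.imwrite("pics/m1.png",cv2.resize(np.hstack([a,b]),(800,300))[:,:,::-1])
E
```

```text
[661.90445104 143.74338017   2.96292286] 0.00968320778261101 0.0
```

View pics/m1.png

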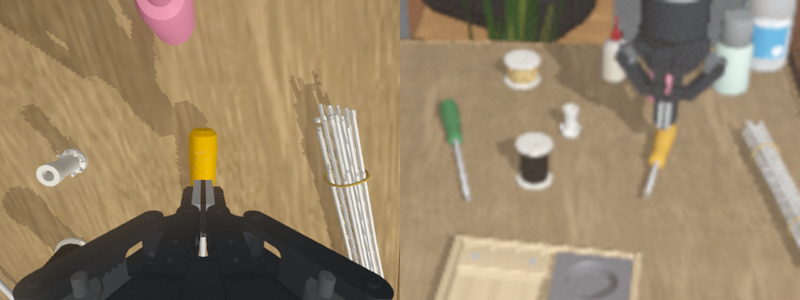

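```bash
python3 - <<'E'
from h import *
for z in (0,3,22,30,40,60): print(z,proj("side",(662,144,z)),proj("wrist",(662,144,z)),proj("scene",(662,144,z)))
a=ctrl.get_image("scene")[170:290,150:310];b=ctrl.get_image("side")[140:230,270:390]
cv2.imwrite("pics/m2.png",np.hstack([cv2.resize(a,(400,300),interpolation=2),cv2.resize(b,(400,300),interpolation=2)])[:,:,::-1])
c=ctrl.get_image("wrist");print(ctrl.read_state()["force"])
hsv=cv2.cvtColor(c,cv2.COLOR_RGB2HSV);m=(hsv[...,0]>14)&(hsv[...,0]<28)&(hsv[...,1]>200)&(hsv[...,2]>120)
ys,xs=np.nonzero(m);print(xs.min(),xs.max(),ys.min(),ys.max());print([ray("wrist",284,y,11) for y in (ys.min(),ys.max())])
E
```

```text
0 [323.7 190.7] [285.3 240.1] [213.  241.8]
3 [323.8 189.9] [285.4 241.9] [212.9 241.1]
22 [324.3 184.6] [285.5 254.5] [212.1 236.5]
30 [324.5 182.3] [285.6 260.6] [211.8 234.6]
40 [324.8 179.5] [285.8 269.1] [211.4 232.1]
60 [325.4 173.6] [286.1 289.7] [210.5 227.1]
[0.49927038 0.43340765 1.20347936]
264 303 179 260
[array([670.6, 185.6]), array([659.2, 135.5])]
```

View pics/m2.png

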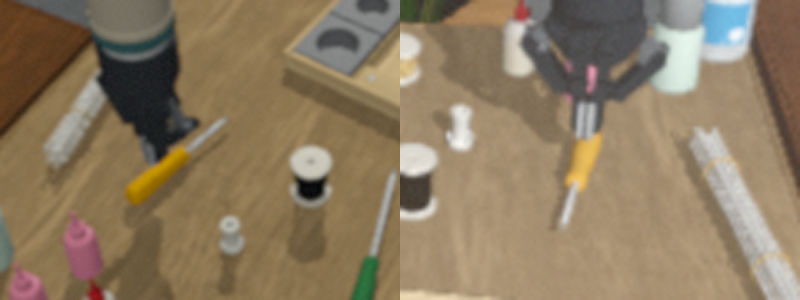

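carry_out(deltas=[0, 0, 0, 0, 0, 0, -0.3, 0, 0, 0, 0, 0, 0, -0.3, 0, 0, 0, 0, 0, 0, -0.3, 0, 0, 0, 0, 0, 0, -0.3])

```text
clock: 5.7
eef_pos: [661.9, 143.8, 2.9]
tool_rot: [-3.142, -0.0, 1.348]
force: [0.2, -0.1, 0.5]
width: 56.0
gripper_force: 0.0
```

```bash
python3 - <<'E'
from h import *
s=ctrl.read_state();print(s["eef_pos"],s["width"],s["force"])
a=ctrl.get_image("wrist")[120:420,84:484];b=ctrl.get_image("side")[140:230,270:390]
cv2.imwrite("pics/m3.png",np.hstack([a,cv2.resize(b,(400,300),interpolation=2)])[:,:,::-1])
E
```

```text
[661.87228407 143.77413472   2.89236755] 55.95629463286682 [ 0.21611222 -0.0987134   0.49695123]
```

View pics/m3.png

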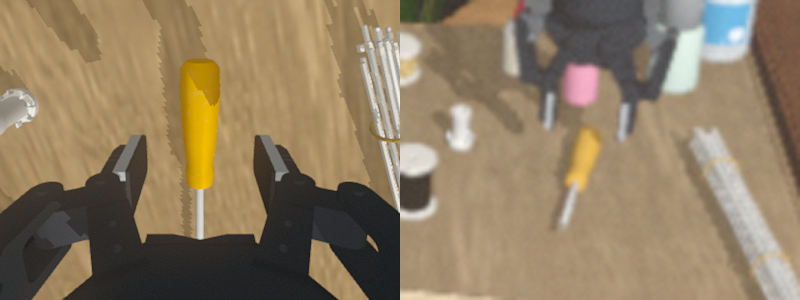

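The shut fingertips lie about 20 mm behind the reported TCP: two-view tip height is z≈30 against a reading of 3. The first close therefore passed above the handle and the driver did not move. I lower gently and watch the force.

carry_out(deltas=[0, 0, 0, 0, 0, 0.005, -0.3, 0, 0, 0, 0, 0, 0.005, -0.3, 0, 0, 0, 0, 0, 0.004, -0.3, 0, 0, 0, 0, 0, 0, -0.3])

```text
clock: 6.3
eef_pos: [661.4, 143.7, -11.7]
tool_rot: [-3.141, 0.0, 1.348]
force: [0.5, -0.4, -1.4]
width: 55.7
gripper_force: 0.0
```

carry_out(deltas=[0, 0, 0, 0, 0, 0, 1, 0, 0, 0, 0, 0, 0, 1, 0, 0, 0, 0, 0, 0, 1, 0, 0, 0, 0, 0, 0, 1, 0, 0, 0, 0, 0, 0, 1])

```text
clock: 6.92
eef_pos: [661.9, 143.8, -11.0]
tool_rot: [3.142, -0.0, 1.348]
force: [-0.5, -0.2, -0.1]
width: 0.2
gripper_force: 0.4
```

carry_out(deltas=[0, 0, 0, 0, 0, 0, -0.3, 0, 0, 0, 0, 0, 0, -0.3, 0, 0, 0, 0, 0, 0, -0.3, 0, 0, 0, 0, 0, 0, -0.3])

```text
clock: 7.42
eef_pos: [661.7, 143.7, -11.3]
tool_rot: [-3.141, 0.0, 1.348]
force: [0.3, 0.7, -0.2]
width: 56.0
gripper_force: 0.0
```

```bash
python3 - <<'E'
from h import *
s=ctrl.read_state();print(s["eef_pos"],s["width"],s["force"])
a=ctrl.get_image("wrist")[120:420,84:484];b=ctrl.get_image("side")[150:225,275:375]
cv2.imwrite("pics/m4.png",np.hstack([a,cv2.resize(b,(400,300),interpolation=2)])[:,:,::-1])
for z in (0,10,20,30,40):print(z,[(proj("wrist",(661.5+q*.975,143.7-q*.22,z)),proj("side",(661.5+q*.975,143.7-q*.22,z))) for q in (-28,28)])
E
```

```text
[661.70566009 143.74441459 -11.29232875] 55.96131845143437 [ 0.28754376  0.69190636 -0.16841855]
0 [(array([239. , 249.6]), array([314.3, 189.4])), (array([330.8, 249.4]), array([332.9, 192.2]))]
10 [(array([236.5, 256.7]), array([314.5, 186.6])), (array([333.4, 256.5]), array([333.3, 189.4]))]
20 [(array([233.7, 264.7]), array([314.7, 183.8])), (array([336.4, 264.5]), array([333.6, 186.6]))]
30 [(array([230.6, 273.7]), array([314.9, 181. ])), (array([339.7, 273.5]), array([333.9, 183.8]))]
40 [(array([227. , 283.9]), array([315.2, 178.1])), (array([343.5, 283.7]), array([334.2, 180.9]))]
```

View pics/m4.png

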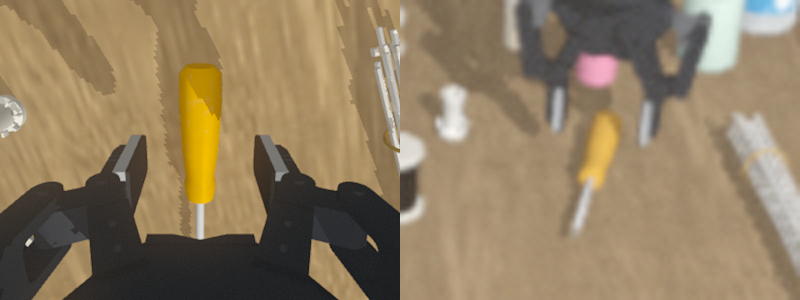

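The tips now stand at z≈25, still near the top of the handle, so I lower another 15 mm.

carry_out(deltas=[0, 0, 0, 0, 0, 0.005, -0.3, 0, 0, 0, 0, 0, 0.005, -0.3, 0, 0, 0, 0, 0, 0.005, -0.3, 0, 0, 0, 0, 0, 0, -0.3])

```text
clock: 8.02
eef_pos: [661.3, 143.7, -26.9]
tool_rot: [-3.14, 0.001, 1.348]
force: [-0.8, 0.4, 0.5]
width: 55.5
gripper_force: 0.0
```

carry_out(deltas=[0, 0, 0, 0, 0, 0, 1, 0, 0, 0, 0, 0, 0, 1, 0, 0, 0, 0, 0, 0, 1, 0, 0, 0, 0, 0, 0, 1, 0, 0, 0, 0, 0, 0, 1])

```text
clock: 8.65
eef_pos: [662.3, 143.8, -25.7]
tool_rot: [3.141, -0.0, 1.348]
force: [0.0, 0.4, 4.3]
width: 22.2
gripper_force: 61.9
```

carry_out(deltas=[0, 0, 0, 0, 0, -0.02, 1, 0, 0, 0, 0, 0, -0.04, 1, 0, 0, 0, 0, 0, -0.05, 1, 0, 0, 0, 0, 0, -0.05, 1, 0, 0, 0, -0.038, -0.016, 0, 1, 0, 0, 0, -0.038, -0.016, 0, 1, 0, 0, 0, -0.038, -0.016, 0, 1, 0, 0, 0, -0.038, -0.016, 0, 1, 0, 0, 0, -0.038, -0.016, 0, 1, 0, 0, 0, -0.038, -0.016, 0, 1, 0, 0, 0, 0, 0, 0, 1])

```text
clock: 10.02
eef_pos: [515.7, -60.8, 135.1]
tool_rot: [-3.141, 0.001, 1.342]
force: [1.4, 0.2, -0.6]
width: 22.3
gripper_force: 61.4
```

```bash
python3 - <<'E'
from h import *
import pickle
s=ctrl.read_state();c=ctrl.calibration("wrist");a=ctrl.get_image("wrist")
pickle.dump(c,open("w2.pkl","wb"));cv2.imwrite("pics/w2.png",a[:,:,::-1])
print(s["eef_pos"],s["tool_rot"],s["width"],s["gripper_force"])
E
```

```text
[515.65876302 -60.75990087 135.05836942] [-3.14110303e+00  1.02493684e-03  1.34174198e+00] 22.323371413724 61.36709690093994
```

View pics/w2.png

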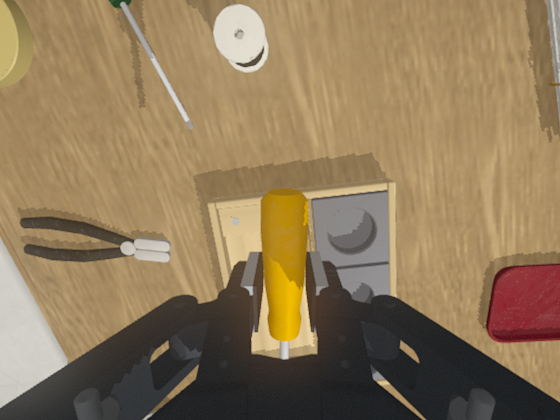

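The driver is held by its handle. The caddy's near corners are at (210,203) and (393,183), the medium well's rim is centred at about (351,230), and the small well is at about (358,290).

```bash
python3 - <<'E'
from h import *
import pickle
c=pickle.load(open("w2.pkl","rb"))
A=ray("w",210,203,24,c);B=ray("w",394,183,24,c);M=ray("w",351,230,24,c)
print(A,B,np.linalg.norm(B-A),np.degrees(np.arctan2(*(B-A)[::-1])),M, ray("w",362,265,24,c),ray("w",313,195,24,c))
# side well fits: ellipses of dark wells in side0
for p in ((297,241),(293,266),(288,292)):print(ray("side",*p,24))
E
```

```text
[441.4 -47.5] [624.7 -69.3] 184.59179288364916 -6.782369958252844 [ 575.2 -108.6] [ 580.2 -151. ] [544.3 -63. ]
[ 579.3 -106.8]
[ 569.5 -190.5]
[ 558.9 -266. ]
```

carry_out(deltas=[0, 0, -6, 0, 0, 0, 1, 0, 0, 0, -0.044, -0.012, 0, 1, 0, 0, 0, -0.044, -0.012, 0, 1, 0, 0, 0, 0, 0, 0.04, 1, 0, 0, 0, 0, 0, 0.04, 1, 0, 0, 0, 0, 0, 0.03, 1, 0, 0, 0, 0, 0, 0, 1])

```text
clock: 10.95
eef_pos: [483.1, -140.4, 22.5]
tool_rot: [-3.138, -0.001, 1.454]
force: [-0.3, -0.8, -1.2]
width: 22.5
gripper_force: 61.4
```

carry_out(deltas=[0, 0, 0, -0.005, -0.001, 0.02, 1, 0, 0, 0, 0, 0, 0.012, 1, 0, 0, 0, 0, 0, 0.005, 1, 0, 0, 0, 0, 0, 0.002, 1, 0, 0, 0, 0, 0, 0, 1])

```text
clock: 11.58
eef_pos: [482.4, -146.7, -14.7]
tool_rot: [3.141, -0.0, 1.453]
force: [-0.2, 0.2, -1.0]
width: 22.7
gripper_force: 61.4
```

carry_out(deltas=[0, 0, 0, 0, 0, 0.002, 1, 0, 0, 0, 0, 0, 0.002, 1, 0, 0, 0, 0, 0, 0, 1])

```text
clock: 11.95
eef_pos: [482.0, -146.7, -19.2]
tool_rot: [-3.141, -0.0, 1.453]
force: [0.3, -0.1, -0.5]
width: 22.5
gripper_force: 61.4
```

carry_out(deltas=[0, 0, 0, 0, 0, 0, -0.1, 0, 0, 0, 0, 0, 0, -0.1, 0, 0, 0, 0, 0, 0, -0.1, 0, 0, 0, 0, 0, -0.02, -0.1, 0, 0, 0, 0, 0, -0.05, -0.3, 0, 0, 0, 0, 0, -0.05, -1, 0, 0, 0, 0, 0, -0.05, -1, 0, 0, 0, 0, 0, -0.05, -1])

```text
clock: 12.95
eef_pos: [481.8, -146.6, 202.6]
tool_rot: [3.142, -0.0, 1.453]
force: [0.7, -0.1, -1.0]
width: 85.5
gripper_force: 0.0
```

```bash
python3 - <<'E'
from h import *
s=ctrl.read_state();print(s["eef_pos"],s["tool_rot"])
a=ctrl.get_image("wrist")[:400];b=ctrl.get_image("side")[200:340,200:340]
cv2.imwrite("pics/p1.png",np.hstack([cv2.resize(a,(400,300)),cv2.resize(b,(400,300),interpolation=2)])[:,:,::-1])
E
```

```text
[ 481.75560822 -146.58409768  202.6227329 ] [ 3.14156452e+00 -8.21387227e-05  1.45262196e+00]
```

View pics/p1.png

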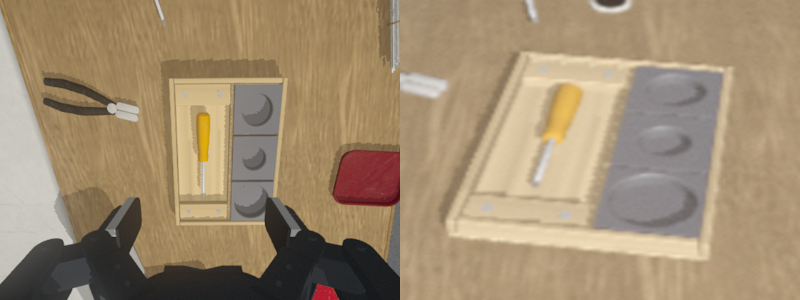

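The driver lies flat in the trough. In the left panel the wells are medium (257,109), small (253,158) and large (251,201). I turn these pixels into positions and plan the spool move.

```bash
python3 - <<'E'
from h import *
for k,u,v in (("A",170,79),("B",287,79),("D",178,223),("C",281,222),("med",257,109),("small",253.5,158),("large",250.5,201)):
    print(k,ray("wrist",u*1.4,v*4/3,24))
E
```

```text
A [445.5 -50.3]
B [631.9 -72.5]
D [ 419.9 -300.1]
C [ 619.5 -323.3]
med [ 581.9 -111.7]
small [ 572.2 -192.3]
large [ 562.5 -272.5]
```

carry_out(deltas=[0, 0, 0, 0.056, -0.006, 0, -1, 0, 0, 0, 0.056, -0.006, 0, -1, 0, 0, 0, 0.056, -0.006, 0, -1, 0, 0, 0, 0.056, -0.006, 0, -1, 0, 0, 0, 0.056, -0.006, 0, -1, 0, 0, 0, 0.056, -0.006, 0, -1, 0, 0, 0, 0.056, -0.006, 0, -1, 0, 0, 0, 0.055, -0.006, 0, -1, 0, 0, 0, 0, 0, 0.03, -1, 0, 0, 0, 0, 0, 0, -1])

```text
clock: 14.3
eef_pos: [484.7, 302.0, 168.2]
tool_rot: [-3.137, 0.004, 1.454]
force: [-0.0, -0.8, 0.4]
width: 85.5
gripper_force: 0.0
```

```bash
cat >> h.py <<'E'
def white(near,lo=150):
    s=ctrl.read_state();c=ctrl.calibration("wrist");im=ctrl.get_image("wrist");hsv=cv2.cvtColor(im,cv2.COLOR_RGB2HSV)
    n,l,st,ce=cv2.connectedComponentsWithStats(((hsv[...,1]<65)&(hsv[...,2]>lo)).astype(np.uint8));q=proj("wrist",near,c)
    i=min([i for i in range(1,n) if st[i,4]>60],key=lambda i:np.hypot(*(ce[i]-q)))
    print(s["eef_pos"].round(1),s["tool_rot"].round(3),"expected",q,"blob",st[i],ce[i].round(1)); return im,c,st[i],ce[i],l==i
E
python3 - <<'E'
from h import *
im,c,st,ce,l=white((487,303,32))
(u,v),r=cv2.minEnclosingCircle(np.argwhere(l)[:,::-1].astype(np.float32));print(u,v,r,ray("w",u,v,32,c),ray("w",*ce,28,c))
E
```

```text
[484.7 302.  168.2] [-3.137  0.004  1.454] expected [287.2 191.9] blob [ 266  165   44   47 1596] [287.5 188.7]
287.5 188.30435180664062 23.35266876220703 [487.8 306.9] [487.7 305.5]
```

carry_out(deltas=[0, 0, 0, 0.004, 0.002, 0.03, -1, 0, 0, 0, 0, 0, 0.05, -1, 0, 0, 0, 0, 0, 0.05, -1, 0, 0, 0, 0, 0, 0.03, -1, 0, 0, 0, 0, 0, 0.01, -1, 0, 0, 0, 0, 0, 0, -1])

```text
clock: 15.1
eef_pos: [490.4, 306.0, 1.6]
tool_rot: [3.141, -0.0, 1.451]
force: [0.3, -0.2, 0.1]
width: 85.3
gripper_force: 0.0
```

carry_out(deltas=[0, 0, 0, 0, -0.003, 0.012, -1, 0, 0, 0, 0, 0, 0.011, -1, 0, 0, 0, 0, 0, 0, 0, 0, 0, 0, 0, 0, 0, 1, 0, 0, 0, 0, 0, 0, 1, 0, 0, 0, 0, 0, 0, 1, 0, 0, 0, 0, 0, 0, 1])

```text
clock: 15.98
eef_pos: [487.2, 307.1, -21.4]
tool_rot: [3.141, -0.001, 1.452]
force: [-1.0, 0.1, 6.1]
width: 45.1
gripper_force: 61.4
```

carry_out(deltas=[0, 0, 0, 0, 0, -0.02, 1, 0, 0, 0, 0, 0, -0.04, 1, 0, 0, 0, 0, 0, -0.05, 1, 0, 0, 0, 0, 0, -0.04, 1])

```text
clock: 16.48
eef_pos: [486.7, 306.9, 129.5]
tool_rot: [3.141, -0.0, 1.453]
force: [-0.3, 0.0, -0.6]
width: 44.8
gripper_force: 61.3
```

carry_out(deltas=[0, 0, 0, -0.051, 0.013, 0, 1, 0, 0, 0, -0.051, 0.013, 0, 1, 0, 0, 0, -0.051, 0.013, 0, 1, 0, 0, 0, -0.051, 0.013, 0, 1, 0, 0, 0, -0.051, 0.013, 0, 1, 0, 0, 0, -0.051, 0.013, 0, 1, 0, 0, 0, -0.051, 0.013, 0, 1, 0, 0, 0, -0.051, 0.013, 0, 1, 0, 0, 0, -0.051, 0.013, 0, 1, 0, 0, 0, -0.051, 0.013, 0, 1, 0, 0, 0, -0.051, 0.013, 0, 1, 0, 0, 0, 0, 0, 0, 1])

```text
clock: 17.98
eef_pos: [561.1, -273.7, 127.8]
tool_rot: [3.141, 0.004, 1.445]
force: [-0.1, 0.7, -0.7]
width: 45.2
gripper_force: 61.3
```

```bash
python3 - <<'E'
from h import *
s=ctrl.read_state();print(s["eef_pos"],s["tool_rot"],s["width"],s["gripper_force"])
a=ctrl.get_image("wrist")
cv2.imwrite("pics/p2.png",a[:,:,::-1])
E
```

```text
[ 561.07064356 -273.69324359  127.82793725] [3.14114879 0.00434495 1.44499967] 45.249837591374536 61.27851963043213
```

View pics/p2.png

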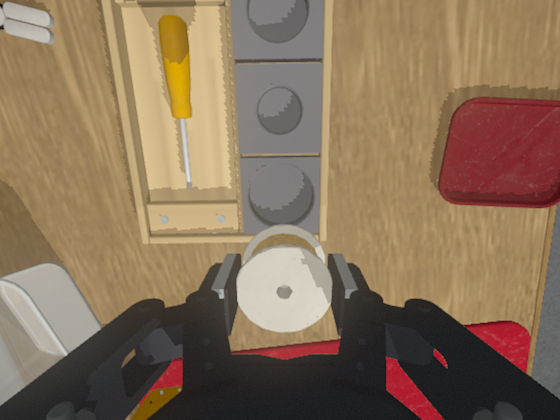

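Spool held with its top at (284,288). Wells: medium (277,11), small (279,110), large (281,193).

```bash
python3 - <<'E'
from h import *
for k,u,v in (("med",277,11),("small",279.5,110),("large",281,193),("Cout",325,242),("Dout",144,242)): print(k,ray("wrist",u,v,24))
for z in (40,60,80,100,120,140,160,180): print(z,proj("wrist",(561,-273.7,z)))
E
```

```text
med [ 574.8 -108.6]
small [ 567.1 -185.1]
large [ 558.8 -261. ]
Cout [ 597.  -317.6]
Dout [ 413.3 -294.8]
40 [284.9 209.8]
60 [285.  216.3]
80 [285.1 224. ]
100 [285.2 232.9]
120 [285.3 243.5]
140 [285.5 256.5]
160 [285.7 272.4]
180 [285.9 292.7]
```

```bash
python3 - <<'E'
from h import *
for z in (15,10):
  for k,u,v in (("med",277,11),("small",279.5,110),("large",281,193),("Cout",325,242),("Dout",144,242)): print(z,k,ray("wrist",u,v,z))
E
```

```text
15 med [ 575.  -105.8]
15 small [ 567.  -184.8]
15 large [ 558.4 -263.1]
15 Cout [ 597.9 -321.5]
15 Dout [ 408.3 -298. ]
10 med [ 575.1 -104.2]
10 small [ 566.9 -184.6]
10 large [ 558.3 -264.3]
10 Cout [ 598.4 -323.7]
10 Dout [ 405.5 -299.8]
```

carry_out(deltas=[0, 0, 0, 0.009, -0.003, 0.03, 1, 0, 0, 0, 0, 0, 0.04, 1, 0, 0, 0, 0, 0, 0.04, 1, 0, 0, 0, 0, 0, 0, 1])

```text
clock: 18.52
eef_pos: [558.0, -254.3, 15.0]
tool_rot: [-3.135, -0.003, 1.455]
force: [-0.2, -0.5, -0.1]
width: 45.0
gripper_force: 61.4
```

```bash
python3 - <<'E'
from h import *
s=ctrl.read_state();print(s["eef_pos"],s["tool_rot"],s["width"],s["gripper_force"],s["force"])
a=ctrl.get_image("wrist")[100:400,80:480];b=ctrl.get_image("side")[230:335,210:350]
cv2.imwrite("pics/p3.png",np.hstack([a,cv2.resize(b,(400,300),interpolation=2)])[:,:,::-1])
E
```

```text
[ 557.98908188 -254.30812526   15.03975493] [-3.13460621 -0.00347426  1.45456528] 44.968559207014216 61.43400192260742 [-0.22621817 -0.49692347 -0.14281529]
```

View pics/p3.png

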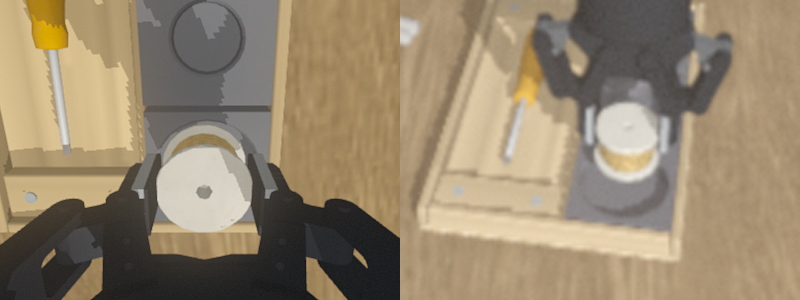

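The side panel shows the spool about 10 mm too far toward +y of the large well, which agrees with the TCP reading of -254 against a target of about -265. I correct for that.

```bash
python3 - <<'E'
from h import *
s=ctrl.read_state();print(s["eef_pos"],s["tool_rot"])
for z in (24,15,10): print(ray("wrist",288,136,z))
for z in (20,30,40,50,60,70): print(z,proj("wrist",(558,-254.3,z)))
E
```

```text
[ 561.0082961  -256.90446982   18.55932853] [ 3.14137148e+00 -3.24863861e-04  1.45381994e+00]
[ 570.3 -190.7]
[ 570.4 -191.1]
[ 570.4 -191.4]
20 [280.1 239.9]
30 [279.9 246.2]
40 [279.7 253.2]
50 [279.5 261. ]
60 [279.2 269.8]
70 [278.9 279.8]
```

carry_out(deltas=[0, 0, 0, -0.01, 0, 0, 1, 0, 0, 0, 0, 0, 0, 1])

```text
clock: 18.88
eef_pos: [560.0, -270.0, 19.6]
tool_rot: [3.139, 0.002, 1.451]
force: [0.2, 0.2, 0.4]
width: 45.1
gripper_force: 61.4
```

carry_out(deltas=[0, 0, 0, 0, 0, 0.01, 1, 0, 0, 0, 0, 0, 0.01, 1, 0, 0, 0, 0, 0, 0, 1])

```text
clock: 19.25
eef_pos: [558.3, -266.9, -3.5]
tool_rot: [-3.139, -0.001, 1.453]
force: [0.2, -0.6, 0.0]
width: 44.9
gripper_force: 61.4
```

carry_out(deltas=[0, 0, 0, 0, 0, 0.004, 1, 0, 0, 0, 0, 0, 0.003, 1, 0, 0, 0, 0, 0, 0, 1, 0, 0, 0, 0, 0, 0, 1])

```text
clock: 19.75
eef_pos: [559.4, -267.8, -9.0]
tool_rot: [3.141, 0.0, 1.453]
force: [0.6, -0.9, -0.4]
width: 44.8
gripper_force: 61.4
```

```bash
python3 - <<'E'
from h import *
s=ctrl.read_state();print(s["eef_pos"],s["tool_rot"],s["force"])
a=ctrl.get_image("wrist")[100:400,80:480];b=ctrl.get_image("side")[230:335,210:350]
cv2.imwrite("pics/p4.png",np.hstack([a,cv2.resize(b,(400,300),interpolation=2)])[:,:,::-1])
E
```

```text
[ 559.40322743 -267.79893315   -8.99631425] [3.14144218e+00 7.04710162e-05 1.45254043e+00] [ 0.59911555 -0.89349334 -0.43216172]
```

No contact force with the spool's underside about 12 mm above the table, which is below the block top at 24 mm, so it is inside the well. I lower 2 mm more and release.

carry_out(deltas=[0, 0, 0, 0, 0, 0.002, 1, 0, 0, 0, 0, 0, 0, 1])

```text
clock: 20.1
eef_pos: [559.2, -267.6, -11.3]
tool_rot: [-3.141, -0.0, 1.453]
force: [-0.5, -0.4, 0.2]
width: 44.8
gripper_force: 61.4
```

carry_out(deltas=[0, 0, 0, 0, 0, 0, 0.1, 0, 0, 0, 0, 0, 0, -0.3, 0, 0, 0, 0, 0, 0, -0.3, 0, 0, 0, 0, 0, -0.01, -0.3, 0, 0, 0, 0, 0, -0.03, -0.5, 0, 0, 0, 0, 0, -0.05, -1, 0, 0, 0, 0, 0, -0.05, -1, 0, 0, 0, 0, 0, -0.05, -1, 0, 0, 0, 0, 0, -0.02, -1, 0, 0, 0, 0, 0, 0, -1])

```text
clock: 21.35
eef_pos: [560.4, -268.4, 201.3]
tool_rot: [3.137, 0.001, 1.453]
force: [-0.4, 0.0, -1.0]
width: 85.2
gripper_force: 0.0
```

```bash
python3 - <<'E'
from h import *
im,c,st,ce,l=white((559,-267,42),130)
(u,v),r=cv2.minEnclosingCircle(np.argwhere(l)[:,::-1].astype(np.float32));print(u,v,r,[ray("w",u,v,z,c) for z in (42,34)], "px for 47mm at z42:",[proj("w",(559+d,-267,42),c) for d in (-23.5,23.5)])
cv2.imwrite("pics/p5.png",im[:,:,::-1])
g=cv2.cvtColor(im,cv2.COLOR_RGB2GRAY)
# dark crescent (shadowed well) info: fit well circles by Hough
cs=cv2.HoughCircles(cv2.medianBlur(g,3),cv2.HOUGH_GRADIENT,1.2,30,param1=80,param2=22,minRadius=14,maxRadius=45)
for x,y,rr in (cs[0] if cs is not None else []):
    p=ray("w",x,y,18,c)
    if 530<p[0]<610 and -310<p[1]<-60: print("circ",x,y,rr,p)
E
```

```text
[ 560.4 -268.4  201.3] [3.137e+00 1.000e-03 1.453e+00] expected [282.5 187.8] blob [ 257  162   46   49 1525] [281.9 187.7]
281.3982849121094 185.26023864746094 25.16419219970703 [array([ 558.1, -263.9]), array([ 557.8, -265.5])] px for 47mm at z42: [array([262.5, 190.2]), array([302.7, 185.4])]
circ 281.40002 41.4 25.16 [ 576.6 -111.4]
circ 282.6 189.0 20.48 [ 558.3 -273.7]
circ 276.6 119.4 38.96 [ 561.3 -190.8]
```

The spool is down: its top circle has r≈20 px at (282,189), which fits 47 mm at z=42. Next is the bottle, approached with the fingers turned 90° to stay clear of the pink bottles.

carry_out(deltas=[0, 0, 0, 0.053, -0.002, 0, -1, 0, 0, 0, 0.053, -0.002, 0, -1, 0, 0, 0, 0.053, -0.002, 0, -1, 0, 0, 0, 0.053, -0.002, 0, -1, 0, 0, 0, 0.053, -0.002, 0, -1, 0, 0, 0, 0.053, -0.002, 0, -1, 0, 0, 0, 0.053, -0.002, 0, -1, 0, 0, 0, 0.053, -0.002, 0, -1, 0, 0, 0, 0.053, -0.002, 0, -1, 0, 0, 0, 0.053, -0.002, 0, -1, 0, 0, 0, 0.053, -0.002, 0, -1])

```text
clock: 22.78
eef_pos: [605.2, 315.0, 196.8]
tool_rot: [-3.139, 0.002, 1.452]
force: [0.9, -0.4, -0.1]
width: 85.6
gripper_force: 0.0
```

carry_out(deltas=[0, 0, -10, 0, 0, 0, -1, 0, 0, -10, 0, 0, 0, -1, 0, 0, -10, 0, 0, 0, -1, 0, 0, -10, 0, 0, 0, -1, 0, 0, -10, 0, 0, 0, -1, 0, 0, -10, 0, 0, 0, -1, 0, 0, -10, 0, 0, 0, -1, 0, 0, -10, 0, 0, 0, -1, 0, 0, -10, 0, 0, 0, -1, 0, 0, 0, 0, 0, 0, -1, 0, 0, 0, 0, 0, 0, -1])

```text
clock: 24.15
eef_pos: [605.7, 313.5, 197.8]
tool_rot: [-3.141, -0.002, 3.021]
force: [-0.2, -0.8, 0.3]
width: 85.4
gripper_force: 0.0
```

```bash
cat >> h.py <<'E'
def red(near):
    s=ctrl.read_state();c=ctrl.calibration("wrist");im=ctrl.get_image("wrist");h=cv2.cvtColor(im,cv2.COLOR_RGB2HSV)
    m=((h[...,0]<8)|(h[...,0]>172))&(h[...,1]>170)&(h[...,2]>90)
    n,l,st,ce=cv2.connectedComponentsWithStats(m.astype(np.uint8));q=proj("wrist",near,c)
    i=min([i for i in range(1,n) if st[i,4]>20],key=lambda i:np.hypot(*(ce[i]-q)))
    print(s["eef_pos"].round(1),s["tool_rot"].round(3),"exp",q,"red",st[i],ce[i].round(1)); return im,c,st[i],ce[i]
E
python3 - <<'E'
from h import *
im,c,st,ce=red((611,318,72));print([ray("w",*ce,z,c) for z in (62,72)])
cv2.imwrite("pics/b1.png",im[:,:,::-1])
im,c,st,ce,_=white((611,318,40));print(ray("w",*ce,35,c))
print(ctrl.read_state()["qpos"].round(2))
E
```

```text
[605.7 313.5 197.8] [-3.141e+00 -2.000e-03  3.021e+00] exp [288.8 200.7] red [283 189  13  15 123] [288.2 195.8]
[array([608.1, 317.9]), array([605.7, 318. ])]
[605.9 313.6 198.1] [-3.141e+00 -1.000e-03  3.021e+00] expected [288.2 193.5] blob [275 173  27  34 422] [287.1 189.1]
[606.8 317.2]
[-0.48  0.68 -0.08  1.41  0.05  1.06  0.89]
```

carry_out(deltas=[0, 0, 0, -0.002, 0.005, 0.01, -0.5, 0, 0, 0, 0, 0, 0.03, -0.5, 0, 0, 0, 0, 0, 0.04, -0.5, 0, 0, 0, 0, 0, 0.03, -0.5, 0, 0, 0, 0, 0, 0, -0.5])

```text
clock: 24.88
eef_pos: [606.5, 317.7, 85.6]
tool_rot: [-3.138, -0.005, 3.023]
force: [0.6, -0.4, -0.3]
width: 64.2
gripper_force: 0.0
```

```bash
python3 - <<'E'
from h import *
im,c,st,ce=red((608,318,66));print([ray("w",*ce,z,c) for z in (62,72)])
E
```

```text
[606.5 317.7  85.6] [-3.138 -0.005  3.023] exp [284.5 234.2] red [275 221  21  29 272] [283.8 233.4]
[array([608.8, 317.4]), array([605.1, 317.9])]
```

carry_out(deltas=[0, 0, 0, 0, 0, 0.03, -0.5, 0, 0, 0, 0, 0, 0.03, -0.5, 0, 0, 0, 0, 0, 0.02, -0.5, 0, 0, 0, 0, 0, 0.01, -0.5, 0, 0, 0, 0, 0, 0, -0.5])

```text
clock: 25.55
eef_pos: [609.0, 318.7, -1.0]
tool_rot: [3.141, 0.0, 3.023]
force: [-0.4, 0.2, 0.2]
width: 64.4
gripper_force: 0.0
```

carry_out(deltas=[0, 0, 0, 0, 0, 0.008, -0.5, 0, 0, 0, 0, 0, 0, 0, 0, 0, 0, 0, 0, 0, 1, 0, 0, 0, 0, 0, 0, 1, 0, 0, 0, 0, 0, 0, 1, 0, 0, 0, 0, 0, 0, 1])

```text
clock: 26.3
eef_pos: [609.3, 318.8, -8.5]
tool_rot: [3.141, 0.001, 3.023]
force: [-0.8, 0.2, 5.0]
width: 29.7
gripper_force: 59.8
```

carry_out(deltas=[0, 0, 0, 0, 0, -0.03, 1, 0, 0, 0, 0, 0, -0.04, 1, 0, 0, 0, 0, 0, -0.05, 1, 0, 0, 0, 0, 0, -0.04, 1, 0, 0, 0, 0, 0, 0, 1])

```text
clock: 26.92
eef_pos: [610.9, 319.8, 154.5]
tool_rot: [3.138, 0.005, 3.023]
force: [-0.6, -0.7, -0.3]
width: 29.6
gripper_force: 59.4
```

carry_out(deltas=[0, 0, 0, -0.003, -0.053, 0, 1, 0, 0, 0, -0.002, -0.053, 0, 1, 0, 0, 0, -0.003, -0.053, 0, 1, 0, 0, 0, -0.002, -0.053, 0, 1, 0, 0, 0, -0.003, -0.053, 0, 1, 0, 0, 0, -0.002, -0.053, 0, 1, 0, 0, 0, -0.003, -0.053, 0, 1, 0, 0, 0, -0.002, -0.053, 0, 1, 0, 0, 0, 0, 0, 0, 1, 0, 0, 0, 0, 0, 0, 1])

```text
clock: 28.18
eef_pos: [577.9, -104.0, 149.8]
tool_rot: [3.14, -0.002, 3.023]
force: [-0.7, 0.1, 0.0]
width: 29.6
gripper_force: 59.5
```

```bash
python3 - <<'E'
from h import *
s=ctrl.read_state();c=ctrl.calibration("wrist");im=ctrl.get_image("wrist");print(s["eef_pos"],s["tool_rot"],s["width"])
cv2.imwrite("pics/b2.png",im[:,:,::-1])
h=cv2.cvtColor(im,cv2.COLOR_RGB2HSV)
for k,X in dict(med=(577,-109,20),small=(568,-189,20),large=(559,-268,42)).items(): print(k,proj("w",X,c))
side=ctrl.get_image("side");cv2.imwrite("pics/b2s.png",side[:,:,::-1])
# grey blocks: low saturation mid value in side view; wells by side0
g=cv2.cvtColor(cv2.imread("pics/side0.png"),cv2.COLOR_BGR2HSV)
m=((g[...,0]>100)&(g[...,0]<140)|(g[...,1]<40))&(g[...,2]<140);m[:225]=0;m[325:]=0;m[:,:255]=0;m[:,330:]=0
ys,xs=np.nonzero(m);q=cv2.minAreaRect(np.c_[xs,ys].astype(np.float32));b=cv2.boxPoints(q)
hull=cv2.approxPolyDP(cv2.convexHull(np.c_[xs,ys].astype(np.int32)),4,True)[:,0]
print([(p.tolist(),ray("side",*p,24).tolist()) for p in hull])
E
```

```text
[ 577.86200293 -104.02340748  149.77161364] [ 3.14045531e+00 -2.20994555e-03  3.02336013e+00] 29.55746409017473
med [278.9 195.3]
small [203.5 195.9]
large [117.9 201.5]
[([307, 234], [604.3, -80.1]), ([311, 239], [613.5, -98.2]), ([303, 308], [589.5, -306.2]), ([278, 304], [538.8, -298.0]), ([272, 293], [525.5, -269.9]), ([284, 238], [547.6, -97.1]), ([289, 233], [559.7, -78.1])]
```

```bash
python3 - <<'E'
from h import *
c=ctrl.calibration("wrist");im=cv2.imread("pics/b2.png");g=cv2.GaussianBlur(cv2.cvtColor(im,cv2.COLOR_BGR2GRAY),(3,3),0)
for (r0,r1,q) in ((20,26,(279,195)),(15,21,(203,196))):
  for p2 in (18,14,10):
    cs=cv2.HoughCircles(g,cv2.HOUGH_GRADIENT,1,6,param1=40,param2=p2,minRadius=r0,maxRadius=r1)
    L=[(x,y,r) for x,y,r in (cs[0] if cs is not None else []) if np.hypot(x-q[0],y-q[1])<22]
    if L: print(p2,[(round(float(x)),round(float(y)),round(float(r)),ray("w",x,y,15,c).tolist()) for x,y,r in L]);break
# seams between blocks / caddy rim: wood mask vs grey along column lines
h=cv2.cvtColor(im,cv2.COLOR_BGR2HSV);grey=(h[...,1]<60)&(h[...,2]<150)
for v in (165,170,175): 
    xs=np.nonzero(grey[v,60:360])[0]+60; print(v,xs.min(),xs.max())
for u in (165,240,203): 
    ys=np.nonzero(grey[120:260,u])[0]+120; print(u,ys.min(),ys.max())
E
```

```text
18 [(276, 194, 24, [577.8, -110.4])]
18 [(200, 194, 19, [568.2, -192.2])]
165 83 315
170 84 314
175 85 314
165 159 229
240 196 259
203 159 229
```

carry_out(deltas=[0, 0, 0, 0, -0.006, 0.04, 1, 0, 0, 0, 0, 0, 0.05, 1, 0, 0, 0, 0, 0, 0.03, 1, 0, 0, 0, 0, 0, 0, 1, 0, 0, 0, 0, 0, 0, 1])

```text
clock: 28.9
eef_pos: [579.1, -109.9, 31.9]
tool_rot: [3.141, 0.002, 3.025]
force: [0.9, 0.4, 1.0]
width: 29.7
gripper_force: 59.5
```

carry_out(deltas=[0, 0, 0, 0.002, 0, 0.01, 1, 0, 0, 0, 0, 0, 0.01, 1, 0, 0, 0, 0, 0, 0.005, 1, 0, 0, 0, 0, 0, 0, 1, 0, 0, 0, 0, 0, 0, 1])

```text
clock: 29.52
eef_pos: [576.2, -110.6, 6.0]
tool_rot: [3.142, 0.0, 3.023]
force: [-0.4, -0.3, 0.6]
width: 29.9
gripper_force: 59.5
```

carry_out(deltas=[0, 0, 0, 0, 0, 0.003, 1, 0, 0, 0, 0, 0, 0.001, 1, 0, 0, 0, 0, 0, 0, 1])

```text
clock: 29.9
eef_pos: [575.9, -110.6, 1.8]
tool_rot: [3.142, -0.0, 3.023]
force: [-1.0, 0.8, -1.6]
width: 29.8
gripper_force: 59.5
```

carry_out(deltas=[0, 0, 0, 0, 0, 0, 0.1, 0, 0, 0, 0, 0, 0, -0.3, 0, 0, 0, 0, 0, 0, -0.3, 0, 0, 0, 0, 0, -0.01, -0.3, 0, 0, 0, 0, 0, -0.03, -0.3, 0, 0, 0, 0, 0, -0.05, -0.3, 0, 0, 0, 0, 0, -0.05, -0.5, 0, 0, 0, 0, 0, -0.05, -1, 0, 0, 0, 0, 0, -0.01, -1, 0, 0, 0, 0, 0, 0, -1])

```text
clock: 31.15
eef_pos: [576.1, -110.6, 202.7]
tool_rot: [-3.141, 0.001, 3.023]
force: [0.2, -0.8, -0.7]
width: 85.3
gripper_force: 0.0
```

```bash
python3 - <<'E'
from h import *
im,c,st,ce=red((577,-110,80));print([ray("w",*ce,z,c) for z in (72,82)])
print(ctrl.read_state()["qpos"].round(2))
E
```

```text
[ 576.1 -110.6  202.7] [-3.141e+00  1.000e-03  3.023e+00] exp [284.5 197.5] red [278 188  13  14  97] [282.6 194. ]
[array([ 574.9, -111.8]), array([ 572.6, -111.5])]
[ 0.21  0.53 -0.11  1.69  0.07  0.92  1.53]
```

carry_out(deltas=[0, 0, 0, 0.01, 0.048, 0, -1, 0, 0, 0, 0.01, 0.048, 0, -1, 0, 0, 0, 0.009, 0.048, 0, -1, 0, 0, 0, 0.01, 0.048, 0, -1, 0, 0, 0, 0.009, 0.048, 0, -1, 0, 0, 0, 0.009, 0.047, 0, -1, 0, 0, 10, 0, 0, 0, -1, 0, 0, 10, 0, 0, 0, -1, 0, 0, 10, 0, 0, 0, -1, 0, 0, 10, 0, 0, 0, -1])

```text
clock: 32.45
eef_pos: [551.8, 180.6, 199.7]
tool_rot: [-3.138, -0.001, 2.32]
force: [-0.8, 0.0, 0.1]
width: 85.5
gripper_force: 0.0
```

carry_out(deltas=[0, 0, 10, 0, 0, 0, -1, 0, 0, 10, 0, 0, 0, -1, 0, 0, 10, 0, 0, 0, -1, 0, 0, 10, 0, 0, 0, -1, 0, 0, 10, 0, 0, 0, -1, 0, 0, 0, 0, 0, 0.04, -1, 0, 0, 0, 0, 0, 0, -1, 0, 0, 0, 0, 0, 0, -1])

```text
clock: 33.45
eef_pos: [553.1, 180.9, 161.7]
tool_rot: [-3.141, 0.001, 1.453]
force: [0.4, 0.2, 0.3]
width: 85.1
gripper_force: 0.0
```

```bash
python3 - <<'E'
from h import *
im,c,st,ce,l=white((553.5,181,20));print([ray("w",*ce,z,c) for z in (10,20)])
cv2.imwrite("pics/r1.png",im[:,:,::-1])
E
```

```text
[553.1 180.9 161.7] [-3.141e+00  1.000e-03  1.453e+00] expected [285.  192.2] blob [274 180  21  25 307] [284.  191.7]
[array([552.3, 179.4]), array([552.6, 181.7])]
```

carry_out(deltas=[0, 0, 0, 0, 0, 0.04, -0.5, 0, 0, 0, 0, 0, 0.05, -0.5, 0, 0, 0, 0, 0, 0.05, -0.5, 0, 0, 0, 0, 0, 0.02, -0.5, 0, 0, 0, 0, 0, 0.01, -0.5, 0, 0, 0, 0, 0, 0, -0.5])

```text
clock: 34.25
eef_pos: [553.9, 181.2, -7.6]
tool_rot: [3.141, -0.0, 1.452]
force: [-0.1, -0.1, 0.3]
width: 63.7
gripper_force: 0.0
```

carry_out(deltas=[0, 0, 0, 0, 0, 0.008, -0.3, 0, 0, 0, 0, 0, 0, 0, 0, 0, 0, 0, 0, 0, 1, 0, 0, 0, 0, 0, 0, 1, 0, 0, 0, 0, 0, 0, 1, 0, 0, 0, 0, 0, 0, 1])

```text
clock: 35.0
eef_pos: [553.6, 181.3, -15.5]
tool_rot: [3.141, -0.001, 1.453]
force: [0.0, -0.3, 5.6]
width: 19.2
gripper_force: 58.6
```

carry_out(deltas=[0, 0, 0, 0, 0, -0.03, 1, 0, 0, 0, 0, 0, -0.04, 1, 0, 0, 0, 0, 0, -0.05, 1, 0, 0, 0, 0, 0, -0.05, 1, 0, 0, 0, 0, 0, 0, 1])

```text
clock: 35.62
eef_pos: [556.2, 181.8, 157.8]
tool_rot: [3.134, -0.004, 1.453]
force: [0.5, 0.3, -1.3]
width: 19.0
gripper_force: 58.7
```

carry_out(deltas=[0, 0, 0, -0.053, 0.008, 0, 1, 0, 0, 0, -0.052, 0.009, 0, 1, 0, 0, 0, -0.053, 0.008, 0, 1, 0, 0, 0, -0.052, 0.009, 0, 1, 0, 0, 0, -0.053, 0.008, 0, 1, 0, 0, 0, -0.052, 0.009, 0, 1, 0, 0, 0, -0.052, 0.008, 0, 1, 0, 0, 0, 0, 0, 0, 1, 0, 0, 0, 0, 0, 0, 1])

```text
clock: 36.75
eef_pos: [567.7, -189.3, 152.6]
tool_rot: [-3.139, -0.001, 1.452]
force: [0.1, 0.8, 0.5]
width: 19.4
gripper_force: 58.7
```

```bash
python3 - <<'E'
from h import *
s=ctrl.read_state();c=ctrl.calibration("wrist");im=ctrl.get_image("wrist");print(s["eef_pos"],s["tool_rot"],s["width"])
cv2.imwrite("pics/r2.png",im[:,:,::-1])
g=cv2.GaussianBlur(cv2.cvtColor(im,cv2.COLOR_RGB2GRAY),(3,3),0);q=proj("w",(568.5,-190.5,20),c);print(q)
for p2 in (18,14,10):
    cs=cv2.HoughCircles(g,cv2.HOUGH_GRADIENT,1,6,param1=40,param2=p2,minRadius=15,maxRadius=22)
    L=[(x,y,r) for x,y,r in (cs[0] if cs is not None else []) if np.hypot(x-q[0],y-q[1])<22]
    if L: print(p2,[(round(float(x)),round(float(y)),round(float(r)),ray("w",x,y,15,c).tolist()) for x,y,r in L]);break
E
```

```text
[ 567.7176842  -189.33867502  152.55483737] [-3.13919741e+00 -1.40794850e-03  1.45240222e+00] 19.443294257074836
[285.7 195.5]
18 [(284, 194, 17, [566.3, -189.2])]
```

carry_out(deltas=[0, 0, 0, 0, 0, 0.04, 1, 0, 0, 0, 0, 0, 0.05, 1, 0, 0, 0, 0, 0, 0.04, 1, 0, 0, 0, 0, 0, 0, 1, 0, 0, 0, 0, 0, 0, 1])

```text
clock: 37.42
eef_pos: [569.7, -189.6, 25.0]
tool_rot: [3.14, 0.0, 1.454]
force: [0.1, 0.5, 0.2]
width: 18.9
gripper_force: 58.7
```

Target floor reading is about -5.5.

carry_out(deltas=[0, 0, 0, 0, -0.001, 0.01, 1, 0, 0, 0, 0, 0, 0.01, 1, 0, 0, 0, 0, 0, 0.005, 1, 0, 0, 0, 0, 0, 0, 1, 0, 0, 0, 0, 0, 0, 1])

```text
clock: 38.05
eef_pos: [567.6, -190.3, -1.0]
tool_rot: [3.141, 0.0, 1.452]
force: [0.9, -0.3, -0.4]
width: 18.9
gripper_force: 58.7
```

carry_out(deltas=[0, 0, 0, 0, 0, 0.003, 1, 0, 0, 0, 0, 0, 0.001, 1, 0, 0, 0, 0, 0, 0, 1])

```text
clock: 38.42
eef_pos: [567.5, -190.1, -5.2]
tool_rot: [-3.141, -0.0, 1.453]
force: [-0.5, -0.2, 0.1]
width: 19.4
gripper_force: 58.7
```

carry_out(deltas=[0, 0, 0, 0, 0, 0, 0.4, 0, 0, 0, 0, 0, 0, 0.1, 0, 0, 0, 0, 0, 0, 0.1, 0, 0, 0, 0, 0, -0.01, 0.1, 0, 0, 0, 0, 0, -0.03, 0.1, 0, 0, 0, 0, 0, -0.05, 0.1, 0, 0, 0, 0, 0, -0.05, -0.5, 0, 0, 0, 0, 0, -0.05, -1, 0, 0, 0, 0, 0, -0.04, -1, 0, 0, 0, 0, 0, 0, -1, 0, 0, 0, 0, 0, 0, -1])

```text
clock: 39.8
eef_pos: [567.0, -189.9, 224.9]
tool_rot: [-3.141, -0.0, 1.453]
force: [-0.8, 0.4, 0.5]
width: 85.4
gripper_force: 0.0
```

```bash
python3 - <<'E'
from h import *
s=ctrl.read_state();print(s["eef_pos"],s["force"])
a=ctrl.get_image("wrist")[0:300,100:500];b=ctrl.get_image("scene")[130:340,150:350]
cv2.imwrite("pics/fin.png",np.hstack([cv2.resize(a,(480,360),interpolation=2),cv2.resize(b,(320,360),interpolation=2)])[:,:,::-1])
E
```

```text
[ 567.0391959  -189.87297057  224.86344562] [-0.82680598  0.36743028  0.54350669]
```

View pics/fin.png

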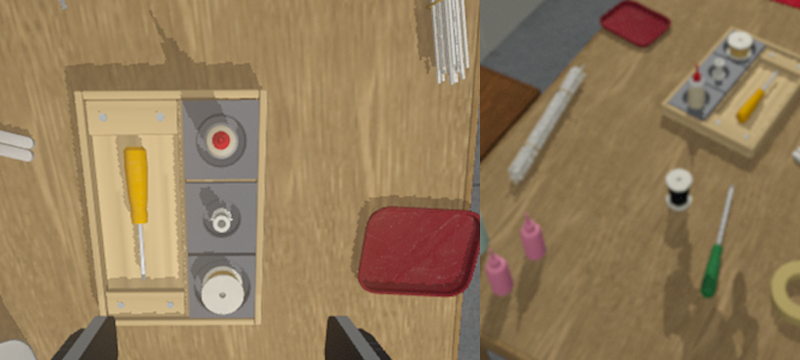

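The final picture shows the driver flat in the trough at (137,210). The bottle (221,140), runner (222,220) and spool (222,290) are upright in their wells, and the tall spool and green driver have not moved.

```bash
python3 -c "
from cell import ctrl
print(ctrl.finish_job())"
```

```text
the job is handed in; nothing more can be done
None
```

The kit caddy is packed as asked and the job handed in at about 40 s: short screwdriver flat in the trough, spool, oil bottle and runner upright in their wells, tall spool and long screwdriver untouched; no verdict was returned.

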